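Wind up the chocolate display riser with its loose crank

ROBOT

A 6-joint arm with a two-finger parallel gripper is mounted at the origin on the work surface. World frame = base frame: x ahead of the robot, y to its left, z up, the work surface at z = 0. Lengths are in m, angles in rad, forces in N, time in s.
With the tool pointing down it reaches from about 0.4 to 0.825 m from the base axis. Payload 7 kg.
Tool frame: the origin (TCP) lies between the finger pads; the fingertips stand 11 mm ahead of it and the grasp point (between the pads) lies 8 mm behind it; z points along the fingers, y is the line along which they close (so a half turn about z gives the same grasp; the last joint's range is limited). The gripper opens to 88 mm and grips with 3 to 60 N. Pads are 19 mm wide; open, the fingers measure 130 mm over their backs; the gripper's body (78 mm by 193 mm) begins 47 mm behind the grasp point.
Start: joints at [-1.023, 0.359, 0.012, 0, -1.224, -0.288], TCP at [0.173, -0.652, 0.238] pointing down, gripper open.
Joint ranges: [-3.07, 3.07], [-1.43, 2.12], [-1.02, 1.25], [-3.03, 1.67], [-3.05, -0], [-3.03, 3.03]. Speed limits (rad/s): [2.39, 2.39, 3.01, 3.14, 3.14, 3.14].

INTERFACE

Orientations are given as a unit quaternion [w, x, y, z].
In Python, from rig import readout, camera, ctrl gives the robot as it stands. The module is installed in compiled form; this text tells all that it offers.
- The arm moves only by the tool step_arm, never from a script. Its argument "targets" is a list of rows, each an object with "grip": the opening, from -1 (shut) to 1 (fully open); "delta_pos": the shift along the tool's x, y, z in mm, a list of three; "roll": the turn about the tool's z in rad. A call has 1 to 20 rows; each row is the pose to reach, as a shift and turn from the pose commanded when the call began, along the tool's axes at that moment; what a row does not reach only later rows make up. A row lasts 1/12 s, in which the tool goes at most 41.7 mm and 7.16 degrees, less where a joint would pass 70% of its speed; a pose out of reach is approached as far as the arm can. A call with a gripper value outside its range is refused whole. The fingers move at their own pace and stop on an object; "grip_force" is the grip in N (left out, the last holds). Time passes only in rows, so rows that repeat a pose let the fingers close. It gives the time, the measured TCP pose, the force, the opening and the grip force at its end, in the units of the state.
- readout.get_obs(): the state, without advancing time (a new reading comes with each control period).
- camera(name): name is "scene" or "top" or "wrist"; returns a dict with "pixels" (384x512x3 uint8, red, green, blue), "intrinsics" (3x3 intrinsics, pixels), "R" (3x3) and "t" (3): a world point X has camera coordinates R X + t. Camera axes: x right, y down, z forward; pixel columns grow to the right and rows downward; lengths in m; the calibration is good to about 2 mm. A picture is of the moment at which its call begins. There is no depth.
- ctrl.hand_in(): hands the job in; it is judged then, once.
The state is a dict: "time": time; "joint_positions": joint angles; "joint_vel": joint speeds; "joint_torque": joint torques, N m; "tcp_pos": TCP position; "tool_rot": TCP orientation; "contact_force": force on the tool from outside, world axes, zero at the start; "moment": the same for the moment, N m; "gripper_width": opening from 0.0 (shut) to 1.0 (fully open); "grip_force": force on a finger pad.
Only numpy, scipy, OpenCV 4.12 (cv2) and the standard library are available. Lean on these libraries where they do the work, as an engineer would, in place of code of your own. Each camera call takes 0.05 s, during which the arm holds its last target. There are 200 camera calls.

TASK

Take the loose crank out of its wooden rest and seat it fully home in the square eye hidden under the black bristle seal of the display riser: feel about for the eye, then turn the crank until its square drops in. Let go of the crank so that it stands there on its own, then take it by its wooden knob and wind clockwise (seen from above) until the platform with the chocolate box is all the way up. Leave the crank seated and do not disturb the gift box, the jar or the bowl.

Things in the scene. Friction and masses are not known exactly. Their poses are not given: they have to be found in the camera images.
- plinth: The display riser: fixed dark wooden box with a brass foot strip, 150 mm along its x, 355 mm along its y, 85 mm tall. Origin on the counter under the middle of its round crank opening; it reaches 75 mm to -y and 280 mm to +y of that. The platform's middle is 212 mm to +y. z is up.
- opening (a point): Middle of the riser's round 64 mm opening, level with its top. A black bristle seal hides what is below and offers no resistance. 35 mm below the top lies the flat face of a steel gear with a square blind eye, 15.6 mm wide, 26 mm deep, its middle up to 8 mm in x and 8 mm in y from the opening's middle, its sides at any angle: both unseen. The nose sliding on the gear does not turn it.
- crank_hub (a point): Middle of the crank's steel hub block, 22 x 22 x 40 mm, to be gripped from above. The crank is loose, rigid, about 0.33 kg; z up along its stem, x along its arm to the knob. The arm (16 mm wide, 12 mm thick) begins 20 mm below this point, from 20 mm behind to 72 mm ahead of the axis. At the start it stands upright in the rest, this point 110 mm above the counter.
- crank_collar (a point): On the crank's axis 76 mm below the hub's middle: underside of a round collar 30 mm across and 6 mm thick, above it a 14 mm round stem. Below it a 14 x 14 mm square (sides along the crank's x and y) 16 mm long, then the nose. Fully home, the collar lies flat on the gear. The square goes in when turned to match the eye within about 0.1 rad, every quarter turn.
- crank_tip (a point): Lowest point of the crank, on its axis 100 mm below the hub's middle: end of a round nose 13.6 mm across and 8 mm long with a 2 mm chamfer. At any angle the nose drops about 8 mm into the eye; the square then needs turning to fall the other 16 mm.
- crank_knob: Wooden knob of the crank, a 24 mm round grip 42 mm tall that spins freely on its pin; origin at its middle, 60 mm from the crank's axis along the arm and 5 mm higher than the middle of the hub block. Its underside is 4 mm above the arm. Gripped from above it can be led round the axis without turning the gripper.
- platform (a joint): Height of the brass platform above its lowest place, 0 to 0.045 m (upper stop); starts at 0 to 0.012. It is 126 mm along x, 120 mm along y, with a fixed open box of chocolates whose lid stands up to 120 mm above the platform. Winding the seated crank clockwise seen from above lifts it 0.009 m per rad (about 3 N at the knob); it stays where it is left.
- rest: Fixed light wooden block that holds the crank at the start, 75 x 75 x 34 mm, origin at the centre of its underside. The crank stands in a square hole 15.6 mm wide and 26 mm deep in its top, collar on the block; lift it straight up 30 mm to free it.
- giftbox_center (a point): Centre of a loose plain cardboard gift box, 60 x 60 x 35 mm; leave it alone.
- jar_center (a point): Centre of a loose jar of amber glass with a brass cap, 56 mm across, 75 mm tall; leave it alone.
- bowl_center (a point): Centre of a loose dark wooden bowl, 100 mm across, 35 mm tall; leave it alone.
Mind the look-alikes: they are no part of the job. Leave any blue or orange look-alike of the part that bears crank_hub alone.

How it is judged:
By the outcome, as a careful person would: the job done as asked, in the order asked, and still so for the second after the job is handed in, with the robot touching nothing.
It also fails if it takes over 72 s, if anything falls off the work surface, if the arm or the gripper's body presses on something with over 40 N, if the wrist force passes 120 N, or if a joint passes its speed limit or range.

## Working session

There is one attempt and no reset: what is moved stays moved. The work goes in short steps, Python scripts to look and compute and a tool call to move; the robot and the scene stay as the last step left them, time stands still between calls to the robot, and variables do not carry over. Pictures are saved under pics/ and viewed, at most 13 in all, crops included, and the job is handed in when it is done.

Besides the shell and the picture viewer there is one more tool, called after ">>>" in YAML: its name, and indented under it one key for each argument. step_arm: Moves the arm, as the interface text tells. Its arguments: {"type":"object","properties":{"targets":{"type":"array"},"grip_force":{"type":"number"}},"required":["targets"]}

```bash
mkdir -p pics
cat > h.py <<'E'
import numpy as np, cv2
from rig import readout, camera, ctrl
def snap(n,f):
    c=camera(n); cv2.imwrite(f'pics/{f}.png',c['pixels'][:,:,::-1]); np.savez(f'pics/{f}.npz',**c); return c
def ray(f,uv):
    c=np.load(f'pics/{f}.npz'); R,t=c['R'],c['t']
    d=R.T@np.linalg.solve(c['intrinsics'],[uv[0],uv[1],1.]); return -R.T@t,d
def atz(f,uv,z):
    o,d=ray(f,uv); return o+d*(z-o[2])/d[2]
def tri(fa,ua,fb,ub):
    o,d=ray(fa,ua);p,e=ray(fb,ub)
    s=np.linalg.lstsq(np.c_[d,-e],p-o,rcond=None)[0]
    a,b=o+d*s[0],p+e*s[1]; return (a+b)/2,np.linalg.norm(a-b)
def proj(f,X):
    c=np.load(f'pics/{f}.npz'); x=c['intrinsics']@(c['R']@np.array(X)+c['t']); return x[:2]/x[2]
E
python3 - <<'E'
from h import *
a=snap('scene','s0');b=snap('top','t0')
# upscale a bit
for f in('s0','t0'):
    im=cv2.imread(f'pics/{f}.png'); cv2.imwrite(f'pics/{f}b.png',cv2.resize(im,(800,600),interpolation=cv2.INTER_CUBIC))
o=readout.get_obs(); print(o['tool_rot'],o['tcp_pos'])
E
```

```text
[-1.61484827e-04 -1.29481675e-01  9.91581543e-01  7.16660642e-04] [ 0.17328015 -0.65195519  0.23672106]
```

View pics/s0b.png

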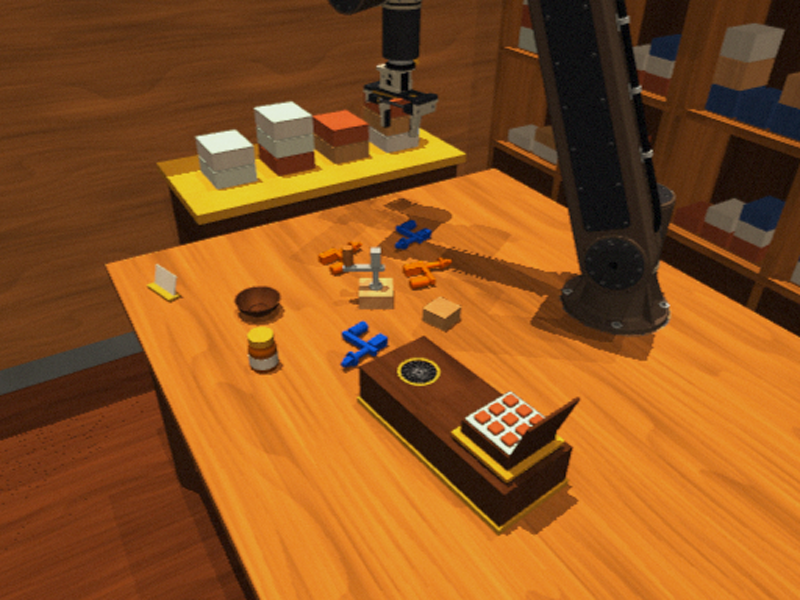

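View pics/t0b.png

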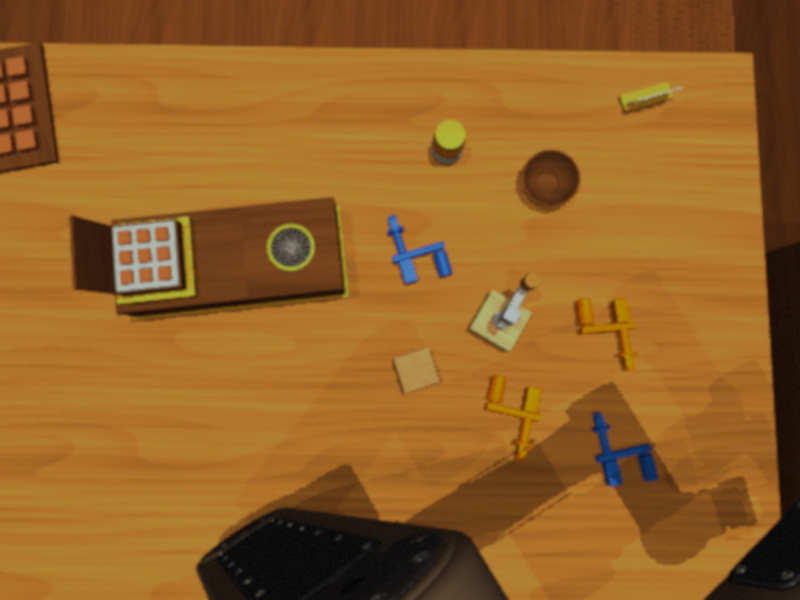

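The steel crank stands upright in the pale rest: scene (375,265), top (512,312), both in the 800x600 pictures. The look-alikes in the top view are blue at (415,255) and (620,455), and orange at (515,410) and (610,325), all lying flat. I choose the steel one. The opening is at (291,247) top and (418,372) scene. Next, one close crop to check.

Run:
```python
from h import *
t=cv2.imread('pics/t0.png');s=cv2.imread('pics/s0.png')
r=lambda im,x,y,w,h,k:cv2.resize(im[y:y+h,x:x+w],(w*k,h*k),interpolation=cv2.INTER_CUBIC)
A=r(t,290,165,66,66,6); B=r(s,200,150,66,66,6)
C=r(t,162,125,66,66,3);D=r(s,230,215,66,66,3)
cv2.imwrite('pics/c1.png',np.vstack([np.hstack([A,B]),np.hstack([C,D,np.zeros((198,396,3),np.uint8)])]))
```

```text
(no output)
```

View pics/c1.png

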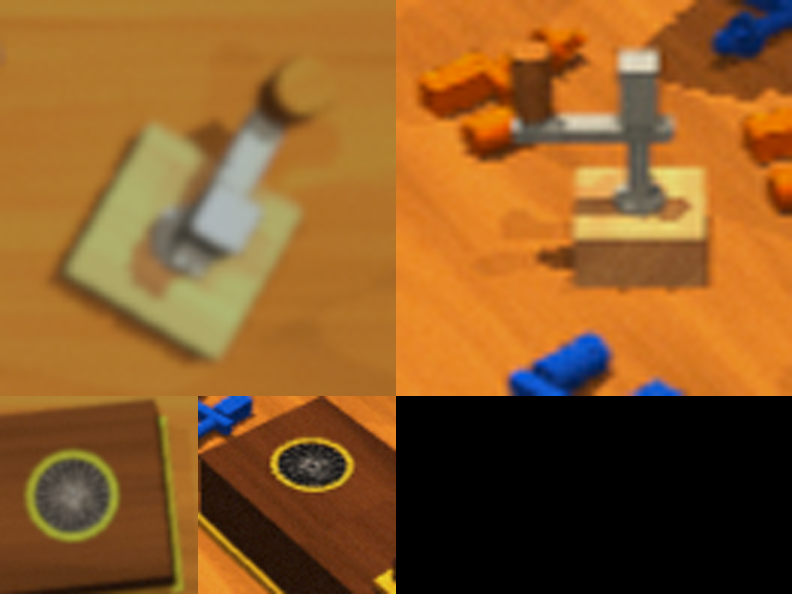

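The crop shows the steel hub top at (227,219), the knob at (303,90) and the rest, with the hub between them clear for a grip. The bristle opening is at (72,495) and (312,465).

Run:
```python
from h import *
np.set_printoptions(precision=4,suppress=True)
hub=atz('t0',(327.8,201.5),.130); kn=atz('t0',(340.5,180),.136)
print('hub',hub,tri('t0',(327.8,201.5),'s0',(240.3,160.3)));print('knob',kn,kn-hub,np.arctan2(*(kn-hub)[[1,0]]))
print('rest',[atz('t0',(290+u/6,165+v/6),.034) for u,v in((155,125),(303,210),(218,358),(65,270))])
print('open',atz('t0',(186,158),.085),tri('t0',(186,158),'s0',(268,238)))
# top edges of plinth in t0
for u,v in((333,199),(346,293)): print(atz('t0',(u/1.5625,v/1.5625),.085))
for n,(u,v),z in(('gift',(416,369),.035),('jar',(450,133),.075),('bowl',(552,178),.035),('blue',(447,258),.02),('org',(498,380),.02)): print(n,atz('t0',(u/1.5625,v/1.5625),z))
from scipy.spatial.transform import Rotation as R
o=readout.get_obs();q=o['tool_rot'];print(R.from_quat(np.r_[q[1:],q[0]]).as_matrix(),o['contact_force'])
```

```text
hub [ 0.4563 -0.2834  0.13  ] (array([ 0.4565, -0.2842,  0.1253]), np.float64(0.0006440151017099155))
knob [ 0.5066 -0.3126  0.136 ] [ 0.0504 -0.0292  0.006 ] -0.5254055721353452
rest [array([ 0.506 , -0.2715,  0.034 ]), array([ 0.4698, -0.3351,  0.034 ]), array([ 0.4057, -0.2978,  0.034 ]), array([ 0.4427, -0.2324,  0.034 ])]
open [0.5648 0.0587 0.085 ] (array([0.5653, 0.0591, 0.0827]), np.float64(0.00012817816266575723))
[ 0.6437 -0.0067  0.085 ]
[ 0.4921 -0.0305  0.085 ]
gift [ 0.3748 -0.1436  0.035 ]
jar [ 0.7603 -0.1952  0.075 ]
bowl [ 0.6993 -0.3722  0.035 ]
blue [ 0.5622 -0.1955  0.02  ]
org [ 0.3582 -0.2802  0.02  ]
[[-0.9665 -0.2568 -0.0005]
 [-0.2568  0.9665  0.0014]
 [ 0.0001  0.0015 -1.    ]] [0.3122 0.1223 0.8153]
```

>>> step_arm:
  targets:
    - {"grip": 1,"delta_pos": [-92,71,9],"roll": -0.5}
    - {"grip": 1,"delta_pos": [-92,71,9],"roll": -0.5}
    - {"grip": 1,"delta_pos": [-92,71,9],"roll": -0.5}
    - {"grip": 1,"delta_pos": [-184,142,18],"roll": -1.1}
    - {"grip": 1,"delta_pos": [-184,142,18],"roll": -1.1}
    - {"grip": 1,"delta_pos": [-184,142,18],"roll": -1.1}
    - {"grip": 1,"delta_pos": [-184,142,18],"roll": -1.1}
    - {"grip": 1,"delta_pos": [-184,142,18],"roll": -1.1}
    - {"grip": 1,"delta_pos": [-276,212,28],"roll": -1.7}
    - {"grip": 1,"delta_pos": [-276,212,28],"roll": -1.7}
    - {"grip": 1,"delta_pos": [-276,212,28],"roll": -1.7}
    - {"grip": 1,"delta_pos": [-276,212,28],"roll": -1.7}
    - {"grip": 1,"delta_pos": [-276,212,28],"roll": -1.7}
    - {"grip": 1,"delta_pos": [-368,283,37],"roll": -2.35}
    - {"grip": 1,"delta_pos": [-368,283,37],"roll": -2.35}
    - {"grip": 1,"delta_pos": [-368,283,37],"roll": -2.35}
    - {"grip": 1,"delta_pos": [-368,283,37],"roll": -2.35}
    - {"grip": 1,"delta_pos": [-368,283,37],"roll": -2.35}
    - {"grip": 1,"delta_pos": [-368,283,37],"roll": -2.35}
    - {"grip": 1,"delta_pos": [-368,283,37],"roll": -2.35}
  grip_force: 40

```text
time: 1.77
tcp_pos: [0.4563, -0.2838, 0.2002]
tool_rot: [-0.0, 0.966, -0.26, -0.0]
contact_force: [0.2, -0.1, -0.3]
gripper_width: 1.001
grip_force: 0.0
```

```bash
cat >> h.py <<'E'
from scipy.spatial.transform import Rotation as Ro
def st():
    o=readout.get_obs();q=o['tool_rot'];M=Ro.from_quat(np.r_[q[1:],q[0]]).as_matrix()
    np.set_printoptions(precision=4,suppress=True)
    print('t',o['time'],'p',o['tcp_pos'],'yaw',np.arctan2(M[1,0],M[0,0]),'z',M[:,2],'F',o['contact_force'],'M',o['moment'],'j',o['joint_positions'],'w',o['gripper_width'],o['grip_force']); return o,M
E
python3 - <<'E'
from h import *
st(); snap('wrist','w1'); print(proj('w1',(.456,-.284,.13)),proj('w1',(.507,-.313,.136)))
im=cv2.imread('pics/w1.png'); cv2.imwrite('pics/w1b.png',cv2.resize(im,(800,600)))
E
```

```text
t 1.7667 p [ 0.4563 -0.2838  0.2002] yaw -0.5265883533177977 z [-0.0007  0.0003 -1.    ] F [ 0.1658 -0.0552 -0.3069] M [-0.027   0.1963 -0.0558] j [-0.1916  0.1621 -0.3453 -0.0001 -1.0642  1.2359] w 1.0012960401399194 0.0
[255.9693 202.4894] [255.1501 125.564 ]
```

View pics/w1b.png

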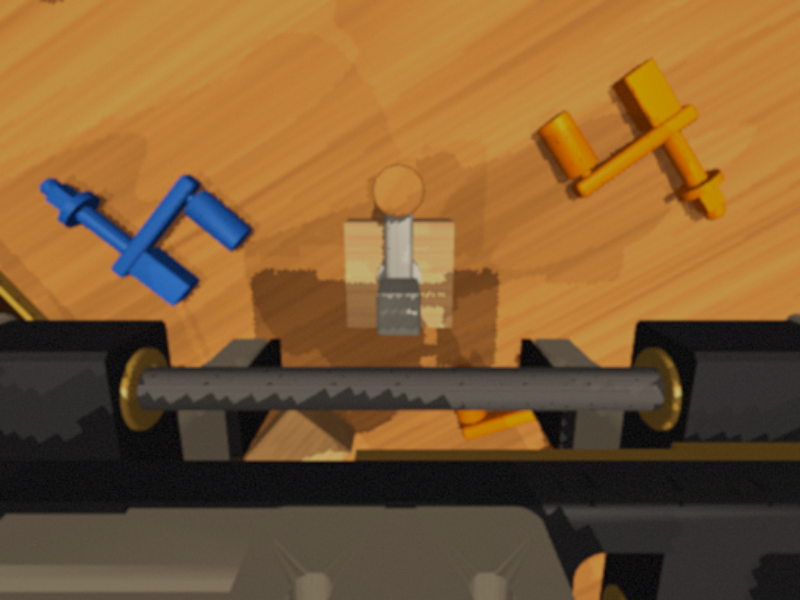

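The wrist view confirms the choice: hub at (398,315), knob at (399,190), aligned with the tool to within about 1 mm. Going down to grip.

>>> step_arm:
  targets:
    - {"grip": 1,"delta_pos": [0,-0.5,30],"roll": 0}
    - {"grip": 1,"delta_pos": [0,-0.5,60],"roll": 0}
    - {"grip": 1,"delta_pos": [0,-0.5,80],"roll": 0}
    - {"grip": 1,"delta_pos": [0,-0.5,93],"roll": 0}
    - {"grip": 1,"delta_pos": [0,-0.5,93],"roll": 0}
    - {"grip": -1,"delta_pos": [0,-0.5,93],"roll": 0}
    - {"grip": -1,"delta_pos": [0,-0.5,93],"roll": 0}
    - {"grip": -1,"delta_pos": [0,-0.5,93],"roll": 0}
    - {"grip": -1,"delta_pos": [0,-0.5,93],"roll": 0}
    - {"grip": -1,"delta_pos": [0,-0.5,93],"roll": 0}
    - {"grip": -1,"delta_pos": [0,-0.5,93],"roll": 0}
    - {"grip": -1,"delta_pos": [0,-0.5,93],"roll": 0}
    - {"grip": -1,"delta_pos": [0,-0.5,93],"roll": 0}
    - {"grip": -1,"delta_pos": [0,-0.5,93],"roll": 0}
  grip_force: 40

```text
time: 2.98
tcp_pos: [0.4566, -0.2839, 0.1077]
tool_rot: [-0.0, 0.965, -0.263, 0.0]
contact_force: [-0.3, 0.1, -0.0]
gripper_width: 0.376
grip_force: 0.0
```

```bash
python3 -c "
from h import *
st()"
```

```text
t 2.9833 p [ 0.4566 -0.2839  0.1077] yaw -0.5318376273464641 z [ 0.0001 -0.     -1.    ] F [-0.3102  0.1387 -0.01  ] M [-0.0908  0.1465 -0.037 ] j [-0.1915  0.2584 -0.4617  0.     -0.8506  1.2304] w 0.3764780322425492 0.0
```

Still closing; wait a bit longer.

>>> step_arm:
  targets:
    - {"grip": -1,"delta_pos": [0,0,0],"roll": 0}
    - {"grip": -1,"delta_pos": [0,0,0],"roll": 0}
    - {"grip": -1,"delta_pos": [0,0,0],"roll": 0}
    - {"grip": -1,"delta_pos": [0,0,0],"roll": 0}
    - {"grip": -1,"delta_pos": [0,0,0],"roll": 0}
    - {"grip": -1,"delta_pos": [0,0,0],"roll": 0}

```text
time: 3.48
tcp_pos: [0.4566, -0.2838, 0.1075]
tool_rot: [-0.0, 0.965, -0.263, -0.0]
contact_force: [-0.4, 0.3, -0.8]
gripper_width: 0.244
grip_force: 39.9
```

```bash
python3 -c "
from h import *
st()"
```

```text
t 3.4833 p [ 0.4566 -0.2838  0.1075] yaw -0.5318437924470475 z [-0.0001  0.0001 -1.    ] F [-0.3566  0.2729 -0.7983] M [0.1036 0.0849 0.0563] j [-0.1914  0.2586 -0.4618 -0.0001 -0.8505  1.2304] w 0.24403280985617187 39.9394154548645
```

>>> step_arm:
  targets:
    - {"grip": -1,"delta_pos": [0,0,-10],"roll": 0}
    - {"grip": -1,"delta_pos": [0,0,-25],"roll": 0}
    - {"grip": -1,"delta_pos": [0,0,-40],"roll": 0}
    - {"grip": -1,"delta_pos": [0,0,-60],"roll": 0}
    - {"grip": -1,"delta_pos": [0,0,-80],"roll": 0}
    - {"grip": -1,"delta_pos": [0,0,-100],"roll": 0}
    - {"grip": -1,"delta_pos": [0,0,-108],"roll": 0}
    - {"grip": -1,"delta_pos": [0,0,-108],"roll": 0}
    - {"grip": -1,"delta_pos": [0,0,-108],"roll": 0}

```text
time: 4.23
tcp_pos: [0.4562, -0.2836, 0.2152]
tool_rot: [-0.0, 0.965, -0.263, -0.0]
contact_force: [-0.1, -0.2, -3.6]
gripper_width: 0.25
grip_force: 39.9
```

```bash
python3 -c "
from h import *
o,M=st(); d=np.array([.565,.059,.19])-o['tcp_pos'];print(M.T@d*1000)"
```

```text
t 4.2333 p [ 0.4562 -0.2836  0.2152] yaw -0.5321778225797867 z [-0.      0.0006 -1.    ] F [-0.1224 -0.1557 -3.6023] M [0.0019 0.2546 0.0069] j [-0.1915  0.149  -0.3244 -0.0007 -1.0975  1.2304] w 0.24975628180308324 39.93686378002167
[ -80.053  -350.4225   25.3924]
```

>>> step_arm:
  targets:
    - {"grip": -1,"delta_pos": [-4,-16,0],"roll": 0}
    - {"grip": -1,"delta_pos": [-10,-46,0],"roll": 0}
    - {"grip": -1,"delta_pos": [-18,-80,0],"roll": 0}
    - {"grip": -1,"delta_pos": [-26,-115,0],"roll": 0}
    - {"grip": -1,"delta_pos": [-34,-150,0],"roll": 0}
    - {"grip": -1,"delta_pos": [-42,-185,0],"roll": 0}
    - {"grip": -1,"delta_pos": [-50,-220,0],"roll": 0}
    - {"grip": -1,"delta_pos": [-58,-255,0],"roll": 0}
    - {"grip": -1,"delta_pos": [-66,-290,0],"roll": 0}
    - {"grip": -1,"delta_pos": [-74,-325,0],"roll": 0}
    - {"grip": -1,"delta_pos": [-80,-350,0],"roll": 0}
    - {"grip": -1,"delta_pos": [-80,-350,0],"roll": 0}
    - {"grip": -1,"delta_pos": [-80,-350,0],"roll": 0}
    - {"grip": -1,"delta_pos": [-80,-350,0],"roll": 0}

```text
time: 5.4
tcp_pos: [0.5641, 0.0581, 0.2139]
tool_rot: [0.001, 0.965, -0.263, -0.001]
contact_force: [-0.3, 0.9, -2.3]
gripper_width: 0.252
grip_force: 39.9
```

Run:
```python
from h import *
o,M=st()
for n in('scene','top','wrist'): snap(n,n+'2')
p=o['tcp_pos']
for n in('scene2','top2'): print(proj(n,p-[0,0,.0975]),proj(n,(.565,.059,.085)))
a,b=[cv2.imread(f'pics/{n}2.png') for n in('scene','top')]
r=lambda im,x,y,w,h,k:cv2.resize(im[y:y+h,x:x+w],(w*k,h*k),interpolation=cv2.INTER_CUBIC)
cv2.imwrite('pics/c2.png',np.hstack([r(a,215,160,100,130,4),r(b,140,100,100,130,4)]))
```

```text
t 5.4 p [0.5641 0.0581 0.2139] yaw -0.5314156431113302 z [-0.0031 -0.0011 -1.    ] F [-0.2691  0.8582 -2.2869] M [-0.0409  0.2465  0.0019] j [ 0.4474  0.2012 -0.2623 -0.0004 -1.1105  0.5921] w 0.2517962663303979 39.936878085136414
[268.5219 228.0724] [268.0551 237.2874]
[184.2087 155.6867] [185.8936 157.9378]
```

View pics/c2.png

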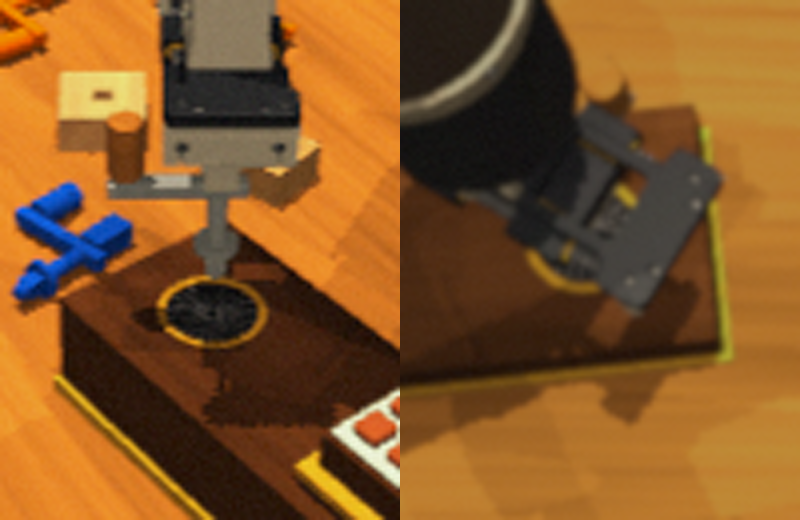

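The scene crop shows the tip at (215,273), right over the ring at (213,311), and nothing in the way. Descending.

>>> step_arm:
  targets:
    - {"grip": -1,"delta_pos": [0,0,15],"roll": 0}
    - {"grip": -1,"delta_pos": [0,0,35],"roll": 0}
    - {"grip": -1,"delta_pos": [0,0,50],"roll": 0}
    - {"grip": -1,"delta_pos": [0,0,60],"roll": 0}
    - {"grip": -1,"delta_pos": [0,0,62],"roll": 0}
    - {"grip": -1,"delta_pos": [0,0,62],"roll": 0}

```text
time: 6.05
tcp_pos: [0.5649, 0.0577, 0.1533]
tool_rot: [0.0, 0.965, -0.263, -0.0]
contact_force: [0.4, 0.8, -2.6]
gripper_width: 0.247
grip_force: 39.9
```

>>> step_arm:
  targets:
    - {"grip": -1,"delta_pos": [0,0,1],"roll": 0}
    - {"grip": -1,"delta_pos": [0,0,2],"roll": 0}
    - {"grip": -1,"delta_pos": [0,0,3],"roll": 0}
    - {"grip": -1,"delta_pos": [0,0,4],"roll": 0}
    - {"grip": -1,"delta_pos": [0,0,5],"roll": 0}
    - {"grip": -1,"delta_pos": [0,0,5],"roll": 0}

```text
time: 6.55
tcp_pos: [0.5651, 0.0584, 0.1485]
tool_rot: [-0.0, 0.965, -0.263, 0.0]
contact_force: [0.2, 0.2, -3.8]
gripper_width: 0.249
grip_force: 39.9
```

>>> step_arm:
  targets:
    - {"grip": -1,"delta_pos": [0,0,1],"roll": 0}
    - {"grip": -1,"delta_pos": [0,0,2],"roll": 0}
    - {"grip": -1,"delta_pos": [0,0,3],"roll": 0}
    - {"grip": -1,"delta_pos": [0,0,3],"roll": 0}

```text
time: 6.88
tcp_pos: [0.5656, 0.0584, 0.1472]
tool_rot: [-0.0, 0.965, -0.262, 0.001]
contact_force: [-3.6, 0.8, 9.7]
gripper_width: 0.251
grip_force: 40.0
```

>>> step_arm:
  targets:
    - {"grip": -1,"delta_pos": [2,0,0.5],"roll": 0}
    - {"grip": -1,"delta_pos": [3.5,0,0.5],"roll": 0}
    - {"grip": -1,"delta_pos": [3,1.7,0.5],"roll": 0}
    - {"grip": -1,"delta_pos": [1.7,3,0.5],"roll": 0}
    - {"grip": -1,"delta_pos": [0,3.5,0.5],"roll": 0}
    - {"grip": -1,"delta_pos": [-1.7,3,0.5],"roll": 0}
    - {"grip": -1,"delta_pos": [-3,1.7,0.5],"roll": 0}
    - {"grip": -1,"delta_pos": [-3.5,0,0.5],"roll": 0}

```text
time: 7.55
tcp_pos: [0.5634, 0.059, 0.1469]
tool_rot: [0.001, 0.965, -0.262, 0.002]
contact_force: [1.5, -9.3, 11.6]
gripper_width: 0.25
grip_force: 40.0
```

>>> step_arm:
  targets:
    - {"grip": -1,"delta_pos": [0.5,-1.7,0],"roll": 0}
    - {"grip": -1,"delta_pos": [1.8,-3,0],"roll": 0}
    - {"grip": -1,"delta_pos": [3.5,-3.5,0],"roll": 0}
    - {"grip": -1,"delta_pos": [5.2,-3,0],"roll": 0}
    - {"grip": -1,"delta_pos": [6.5,-1.7,0],"roll": 0}
    - {"grip": -1,"delta_pos": [7,0,0],"roll": 0}

```text
time: 8.05
tcp_pos: [0.5675, 0.0559, 0.1465]
tool_rot: [0.001, 0.965, -0.263, -0.0]
contact_force: [-3.5, 3.1, 13.5]
gripper_width: 0.247
grip_force: 40.0
```

>>> step_arm:
  targets:
    - {"grip": -1,"delta_pos": [2,0,0],"roll": 0}
    - {"grip": -1,"delta_pos": [3.5,0,0],"roll": 0}
    - {"grip": -1,"delta_pos": [3,2.7,0],"roll": 0}
    - {"grip": -1,"delta_pos": [1.4,4.9,0],"roll": 0}
    - {"grip": -1,"delta_pos": [-0.8,6.5,0],"roll": 0}
    - {"grip": -1,"delta_pos": [-3.5,7,0],"roll": 0}

```text
time: 8.55
tcp_pos: [0.5629, 0.0522, 0.146]
tool_rot: [-0.0, 0.965, -0.262, 0.002]
contact_force: [6.5, -3.0, 5.3]
gripper_width: 0.248
grip_force: 40.0
```

>>> step_arm:
  targets:
    - {"grip": -1,"delta_pos": [-2.7,-0.5,0],"roll": 0}
    - {"grip": -1,"delta_pos": [-4.9,-2.1,0],"roll": 0}
    - {"grip": -1,"delta_pos": [-6.5,-4.3,0],"roll": 0}
    - {"grip": -1,"delta_pos": [-7,-7,0],"roll": 0}

```text
time: 8.88
tcp_pos: [0.5584, 0.059, 0.1464]
tool_rot: [0.003, 0.965, -0.262, -0.0]
contact_force: [-1.1, -13.5, 14.9]
gripper_width: 0.25
grip_force: 40.1
```

>>> step_arm:
  targets:
    - {"grip": -1,"delta_pos": [0.5,-2.7,0],"roll": 0}
    - {"grip": -1,"delta_pos": [2.1,-4.9,0],"roll": 0}
    - {"grip": -1,"delta_pos": [4.3,-6.5,0],"roll": 0}
    - {"grip": -1,"delta_pos": [7,-7,0],"roll": 0}

```text
time: 9.22
tcp_pos: [0.565, 0.0604, 0.1459]
tool_rot: [0.005, 0.965, -0.263, -0.003]
contact_force: [-10.2, -9.1, 21.5]
gripper_width: 0.252
grip_force: 40.2
```

>>> step_arm:
  targets:
    - {"grip": -1,"delta_pos": [2.7,0.5,0],"roll": 0}
    - {"grip": -1,"delta_pos": [4.9,2.1,0],"roll": 0}
    - {"grip": -1,"delta_pos": [6.5,4.3,0],"roll": 0}
    - {"grip": -1,"delta_pos": [7,7,0],"roll": 0}

```text
time: 9.55
tcp_pos: [0.5692, 0.0536, 0.1451]
tool_rot: [0.001, 0.965, -0.263, -0.002]
contact_force: [-2.0, 3.9, 8.6]
gripper_width: 0.253
grip_force: 40.0
```

>>> step_arm:
  targets:
    - {"grip": -1,"delta_pos": [0,0,0],"roll": 0}
    - {"grip": -1,"delta_pos": [0,0,0],"roll": 0}
    - {"grip": -1,"delta_pos": [0,0,0],"roll": 0}
    - {"grip": -1,"delta_pos": [0,0,0],"roll": 0}

```text
time: 9.88
tcp_pos: [0.5693, 0.0539, 0.1451]
tool_rot: [0.001, 0.965, -0.263, -0.001]
contact_force: [-3.3, 0.1, 9.4]
gripper_width: 0.251
grip_force: 40.0
```

```bash
python3 -c "
from h import *
st()"
```

```text
t 9.8833 p [0.5693 0.0539 0.1451] yaw -0.5319019875609644 z [-0.0036 -0.0019 -1.    ] F [-3.2768  0.0899  9.3629] M [-0.234   1.9443 -0.0226] j [ 0.4365  0.2705 -0.3418  0.0002 -0.9626  0.6022] w 0.2505746307009104 39.99939501285553
```

>>> step_arm:
  targets:
    - {"grip": -1,"delta_pos": [-0.5,-2.7,0],"roll": 0}
    - {"grip": -1,"delta_pos": [-2.1,-4.9,0],"roll": 0}
    - {"grip": -1,"delta_pos": [-2.1,-4.9,0],"roll": 0}
    - {"grip": -1,"delta_pos": [-2.1,-4.9,0],"roll": 0}
  grip_force: 55

```text
time: 10.22
tcp_pos: [0.5702, 0.0584, 0.1453]
tool_rot: [0.002, 0.965, -0.263, -0.001]
contact_force: [-2.1, -3.7, 9.7]
gripper_width: 0.245
grip_force: 55.0
```

>>> step_arm:
  targets:
    - {"grip": -1,"delta_pos": [-2.2,-1.5,0],"roll": 0}
    - {"grip": -1,"delta_pos": [-4.9,-2.1,0],"roll": 0}
    - {"grip": -1,"delta_pos": [-4.9,-2.1,0],"roll": 0}
    - {"grip": -1,"delta_pos": [-4.9,-2.1,0],"roll": 0}

```text
time: 10.55
tcp_pos: [0.568, 0.0634, 0.1454]
tool_rot: [0.001, 0.965, -0.263, -0.0]
contact_force: [0.1, -2.9, 5.7]
gripper_width: 0.25
grip_force: 55.0
```

>>> step_arm:
  targets:
    - {"grip": -1,"delta_pos": [-2.7,0.5,0],"roll": 0}
    - {"grip": -1,"delta_pos": [-4.9,2.1,0],"roll": 0}
    - {"grip": -1,"delta_pos": [-4.9,2.1,0],"roll": 0}
    - {"grip": -1,"delta_pos": [-4.9,2.1,0],"roll": 0}

```text
time: 10.88
tcp_pos: [0.5632, 0.0649, 0.1454]
tool_rot: [0.0, 0.965, -0.263, 0.0]
contact_force: [2.1, -1.0, 5.6]
gripper_width: 0.249
grip_force: 55.0
```

>>> step_arm:
  targets:
    - {"grip": -1,"delta_pos": [-2,1,1],"roll": 0}
    - {"grip": -1,"delta_pos": [-4.1,1.9,1],"roll": 0}
    - {"grip": -1,"delta_pos": [-5,3.4,1],"roll": 0}
    - {"grip": -1,"delta_pos": [-5.6,4.9,1],"roll": 0}
    - {"grip": -1,"delta_pos": [-5.6,4.9,1],"roll": 0}
    - {"grip": -1,"delta_pos": [-5,6.4,1],"roll": 0}
    - {"grip": -1,"delta_pos": [-4.1,7.9,1],"roll": 0}
    - {"grip": -1,"delta_pos": [-4.1,7.9,1],"roll": 0}

```text
time: 11.55
tcp_pos: [0.5593, 0.062, 0.1456]
tool_rot: [-0.002, 0.965, -0.263, 0.003]
contact_force: [9.0, 2.4, 3.2]
gripper_width: 0.251
grip_force: 55.0
```

>>> step_arm:
  targets:
    - {"grip": -1,"delta_pos": [2,1,0],"roll": 0}
    - {"grip": -1,"delta_pos": [4.1,1.9,0],"roll": 0}
    - {"grip": -1,"delta_pos": [5,4,0],"roll": 0}
    - {"grip": -1,"delta_pos": [6,6,0],"roll": 0}
    - {"grip": -1,"delta_pos": [7.5,7,0],"roll": 0}
    - {"grip": -1,"delta_pos": [9,7.5,0],"roll": 0}
    - {"grip": -1,"delta_pos": [9,7.5,0],"roll": 0}

```text
time: 12.13
tcp_pos: [0.5603, 0.0512, 0.1451]
tool_rot: [-0.002, 0.965, -0.263, 0.0]
contact_force: [-1.5, 8.7, 11.2]
gripper_width: 0.247
grip_force: 55.0
```

>>> step_arm:
  targets:
    - {"grip": -1,"delta_pos": [1.5,-0.5,0],"roll": 0}
    - {"grip": -1,"delta_pos": [3,-1.5,0],"roll": 0}
    - {"grip": -1,"delta_pos": [4,-3.5,0],"roll": 0}
    - {"grip": -1,"delta_pos": [4.9,-5.6,0],"roll": 0}
    - {"grip": -1,"delta_pos": [7,-6.5,0],"roll": 0}
    - {"grip": -1,"delta_pos": [9,-7.5,0],"roll": 0}
    - {"grip": -1,"delta_pos": [9,-7.5,0],"roll": 0}

```text
time: 12.72
tcp_pos: [0.5679, 0.0495, 0.1436]
tool_rot: [0.003, 0.965, -0.263, -0.003]
contact_force: [-5.9, -2.8, 12.9]
gripper_width: 0.248
grip_force: 55.0
```

>>> step_arm:
  targets:
    - {"grip": -1,"delta_pos": [1,-1.5,0],"roll": 0}
    - {"grip": -1,"delta_pos": [1.5,-3,0],"roll": 0}
    - {"grip": -1,"delta_pos": [1,-4.5,0],"roll": 0}
    - {"grip": -1,"delta_pos": [0,-6,0],"roll": 0}
    - {"grip": -1,"delta_pos": [-2,-7,0],"roll": 0}
    - {"grip": -1,"delta_pos": [-4.1,-7.9,0],"roll": 0}
    - {"grip": -1,"delta_pos": [-4.1,-7.9,0],"roll": 0}

```text
time: 13.3
tcp_pos: [0.5702, 0.0588, 0.1439]
tool_rot: [0.001, 0.965, -0.263, -0.001]
contact_force: [-1.0, -2.7, 7.1]
gripper_width: 0.246
grip_force: 55.0
```

Run:
```python
from h import *
st()
snap('scene','scene3')
a=cv2.imread('pics/scene3.png')
cv2.imwrite('pics/c3.png',cv2.resize(a[170:260,225:315],(720,600*72//72),interpolation=cv2.INTER_CUBIC))
```

```text
t 13.3 p [0.5702 0.0588 0.1439] yaw -0.5317953867647703 z [-0.003  -0.0023 -1.    ] F [-0.9844 -2.6943  7.0838] M [-1.4994  0.5954  0.0964] j [ 0.4445  0.2735 -0.3408  0.0009 -0.9602  0.5939] w 0.24634107385278287 54.98547434806824
```

View pics/c3.png

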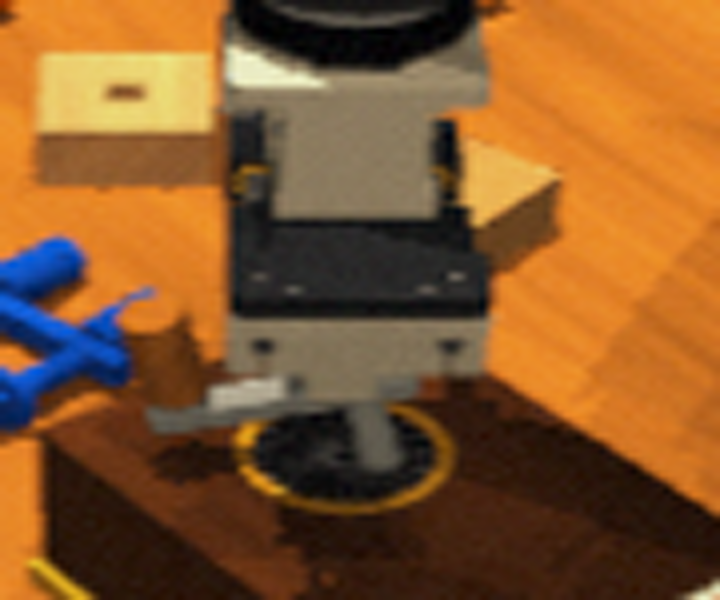

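The crop shows the crank has pitched about 10° between the pads: arm from (150,418) to (340,390), stem foot at (383,465), right of the ring's middle at (343,457). I'll set it upright by pushing the collar against the wall of the opening, clear of the gear.

>>> step_arm:
  targets:
    - {"grip": -1,"delta_pos": [0,0,-3],"roll": 0}
    - {"grip": -1,"delta_pos": [0,2.5,-6],"roll": 0}
    - {"grip": -1,"delta_pos": [-4,2.5,-6],"roll": 0}
    - {"grip": -1,"delta_pos": [-8,2.5,-6],"roll": 0}
    - {"grip": -1,"delta_pos": [-10,2.5,-6],"roll": 0}
    - {"grip": -1,"delta_pos": [-12,2.5,-6],"roll": 0}
    - {"grip": -1,"delta_pos": [-12,2.5,-6],"roll": 0}
  grip_force: 55

```text
time: 13.93
tcp_pos: [0.5617, 0.0626, 0.1512]
tool_rot: [0.001, 0.965, -0.262, 0.002]
contact_force: [7.8, -10.9, 0.3]
gripper_width: 0.247
grip_force: 55.0
```

>>> step_arm:
  targets:
    - {"grip": -1,"delta_pos": [-2,0,0],"roll": 0}
    - {"grip": -1,"delta_pos": [-4,0,0],"roll": 0}
    - {"grip": -1,"delta_pos": [-6,0,0],"roll": 0}
    - {"grip": -1,"delta_pos": [-7,0,0],"roll": 0}
    - {"grip": -1,"delta_pos": [-7,0,0],"roll": 0}

```text
time: 14.35
tcp_pos: [0.5568, 0.0661, 0.1522]
tool_rot: [0.0, 0.965, -0.262, 0.003]
contact_force: [7.6, -11.0, 3.7]
gripper_width: 0.245
grip_force: 55.0
```

>>> step_arm:
  targets:
    - {"grip": -1,"delta_pos": [-2,1,0],"roll": 0}
    - {"grip": -1,"delta_pos": [-4,2,0],"roll": 0}
    - {"grip": -1,"delta_pos": [-5,2,0],"roll": 0}
    - {"grip": -1,"delta_pos": [-5,2,0],"roll": 0}

```text
time: 14.68
tcp_pos: [0.5529, 0.0679, 0.1529]
tool_rot: [-0.001, 0.965, -0.262, 0.004]
contact_force: [10.5, -8.4, 5.3]
gripper_width: 0.245
grip_force: 55.0
```

Run:
```python
from h import *
o,M=st(); print(M.T@(o['tcp_pos']-[.5653,.0587,0])*1000)
snap('scene','scene4')
a=cv2.imread('pics/scene4.png')
cv2.imwrite('pics/c4.png',cv2.resize(a[170:260,215:315],(800,720)[:2],interpolation=cv2.INTER_CUBIC)[:600])
```

```text
t 14.6833 p [0.5529 0.0679 0.1529] yaw -0.5299894023000744 z [ 0.0088 -0.0007 -1.    ] F [10.4631 -8.4001  5.3082] M [-3.771  -4.3737  0.056 ] j [ 0.477   0.2326 -0.3762  0.0057 -0.9544  0.5605] w 0.24530653029228464 55.002062916755676
[ -14.1432   -2.2879 -153.0397]
```

View pics/c4.png

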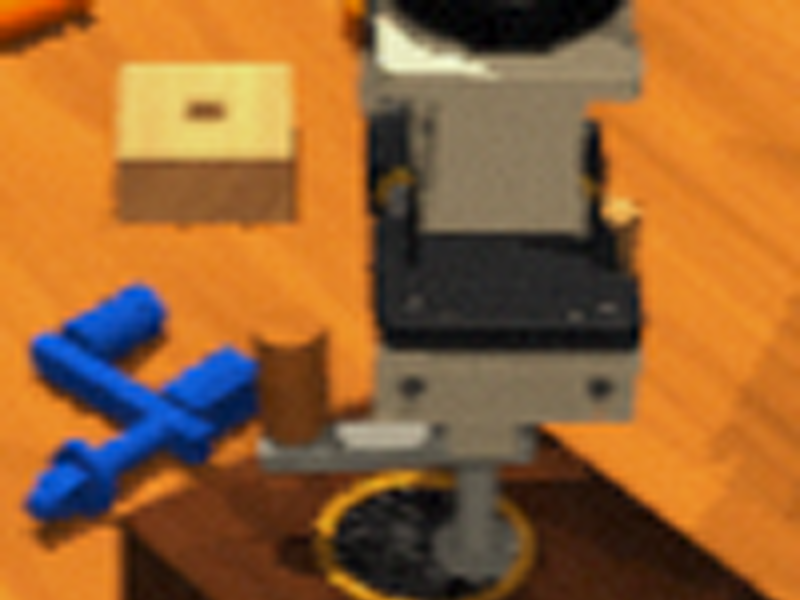

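>>> step_arm:
  targets:
    - {"grip": -1,"delta_pos": [-1.5,1,0],"roll": 0}
    - {"grip": -1,"delta_pos": [-3,2,0],"roll": 0}
    - {"grip": -1,"delta_pos": [-3,2,0],"roll": 0}
    - {"grip": -1,"delta_pos": [-3,2,0],"roll": 0}

```text
time: 15.07
tcp_pos: [0.5504, 0.0688, 0.1533]
tool_rot: [-0.002, 0.965, -0.262, 0.005]
contact_force: [12.3, -6.7, 4.6]
gripper_width: 0.25
grip_force: 55.0
```

Run:
```python
from h import *
o,M=st(); print(M.T@(o['tcp_pos']-[.5653,.0587,0])*1000)
```

```text
t 15.0667 p [0.5504 0.0688 0.1533] yaw -0.5300008527273744 z [ 0.0113  0.0012 -0.9999] F [12.2941 -6.71    4.596 ] M [-2.3472 -5.1018 -0.0983] j [ 0.4803  0.2271 -0.3825  0.0051 -0.9507  0.5576] w 0.25019218369102836 54.999513030052185
[ -16.5286   -2.239  -153.4502]
```

>>> step_arm:
  targets:
    - {"grip": -1,"delta_pos": [6,-0.5,-1],"roll": 0}
    - {"grip": -1,"delta_pos": [14,-1,-3],"roll": 0}
    - {"grip": -1,"delta_pos": [22,-1.6,-6],"roll": 0}
    - {"grip": -1,"delta_pos": [22,-1.6,-25],"roll": 0}
    - {"grip": -1,"delta_pos": [22,-1.6,-45],"roll": 0}
    - {"grip": -1,"delta_pos": [22,-1.6,-62],"roll": 0}
    - {"grip": -1,"delta_pos": [22,-1.6,-62],"roll": 0}
    - {"grip": -1,"delta_pos": [22,-1.6,-62],"roll": 0}

```text
time: 15.73
tcp_pos: [0.5651, 0.0585, 0.2121]
tool_rot: [-0.0, 0.965, -0.263, -0.0]
contact_force: [0.2, 0.7, -2.9]
gripper_width: 0.247
grip_force: 55.0
```

Run:
```python
from h import *
o,M=st(); p=o['tcp_pos']
print(M.T@(p-[.5653,.0587,0])*1000)
snap('scene','scene5')
a=cv2.imread('pics/scene5.png')
k=8;x0,y0=220,165
im=cv2.resize(a[y0:y0+75,x0:x0+100],(800,600),interpolation=cv2.INTER_CUBIC)
for X in (p+M[:,2]*.0975,p+M[:,2]*.0175+M[:,0]*.072,p+M[:,2]*.0175-M[:,0]*.02):
    print((proj('scene5',X)-[x0,y0])*k)
cv2.imwrite('pics/c5.png',im)
```

```text
t 15.7333 p [0.5651 0.0585 0.2121] yaw -0.5322204051701437 z [ 0.0002  0.0008 -1.    ] F [ 0.2174  0.7306 -2.9138] M [-0.0197  0.2423 -0.0126] j [ 0.447   0.2023 -0.2651 -0.0007 -1.1029  0.5919] w 0.24729316435727805 54.997698068618774
[  -0.0917    0.1478 -212.0708]
[386.098  510.4544]
[171.4143 317.8828]
[455.4602 318.3696]
```

View pics/c5.png

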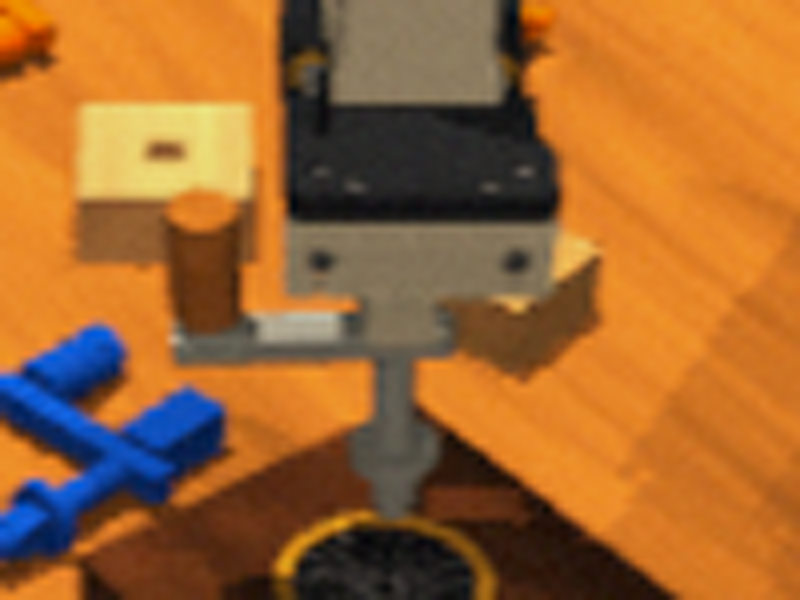

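The tip is at (396,515) against a predicted (386,510), about 3 mm toward -x of the tool, so nearly upright. I'll search with strokes along tool y, where the grip is stiff, press lightly, and lift between lines.

>>> step_arm:
  targets:
    - {"grip": -1,"delta_pos": [3,-5,15],"roll": 0}
    - {"grip": -1,"delta_pos": [3,-10,35],"roll": 0}
    - {"grip": -1,"delta_pos": [3,-10,52],"roll": 0}
    - {"grip": -1,"delta_pos": [3,-10,61],"roll": 0}
    - {"grip": -1,"delta_pos": [3,-10,63],"roll": 0}
    - {"grip": -1,"delta_pos": [3,-10,65],"roll": 0}
    - {"grip": -1,"delta_pos": [3,-10,66],"roll": 0}
    - {"grip": -1,"delta_pos": [3,-10,66],"roll": 0}
  grip_force: 60

```text
time: 16.45
tcp_pos: [0.5729, 0.0656, 0.1465]
tool_rot: [-0.0, 0.965, -0.263, 0.0]
contact_force: [0.8, 0.5, -2.1]
gripper_width: 0.248
grip_force: 60.0
```

>>> step_arm:
  targets:
    - {"grip": -1,"delta_pos": [0,0,1],"roll": 0}
    - {"grip": -1,"delta_pos": [0,0,2],"roll": 0}
    - {"grip": -1,"delta_pos": [0,0,2],"roll": 0}

```text
time: 16.7
tcp_pos: [0.5733, 0.0656, 0.1458]
tool_rot: [-0.0, 0.965, -0.263, 0.001]
contact_force: [-1.7, -0.6, 5.9]
gripper_width: 0.247
grip_force: 60.0
```

>>> step_arm:
  targets:
    - {"grip": -1,"delta_pos": [0,2,0],"roll": 0}
    - {"grip": -1,"delta_pos": [0,4,0],"roll": 0}
    - {"grip": -1,"delta_pos": [0,6,0],"roll": 0}
    - {"grip": -1,"delta_pos": [0,8,0],"roll": 0}
    - {"grip": -1,"delta_pos": [0,10,0],"roll": 0}

```text
time: 17.12
tcp_pos: [0.5698, 0.0579, 0.1458]
tool_rot: [-0.002, 0.965, -0.262, 0.002]
contact_force: [2.1, 5.0, 5.3]
gripper_width: 0.247
grip_force: 60.0
```

>>> step_arm:
  targets:
    - {"grip": -1,"delta_pos": [0,2,0],"roll": 0}
    - {"grip": -1,"delta_pos": [0,4,0],"roll": 0}
    - {"grip": -1,"delta_pos": [0,6,0],"roll": 0}
    - {"grip": -1,"delta_pos": [0,8,0],"roll": 0}
    - {"grip": -1,"delta_pos": [0,10,0],"roll": 0}

```text
time: 17.53
tcp_pos: [0.5616, 0.0479, 0.1435]
tool_rot: [0.0, 0.965, -0.263, -0.001]
contact_force: [2.7, 4.7, -1.1]
gripper_width: 0.247
grip_force: 60.0
```

The tip dropped with no normal load: it is in the eye. Pushing down.

>>> step_arm:
  targets:
    - {"grip": -1,"delta_pos": [0,-0.5,1],"roll": 0}
    - {"grip": -1,"delta_pos": [0,-0.5,2.5],"roll": 0}
    - {"grip": -1,"delta_pos": [0,-0.5,4],"roll": 0}
    - {"grip": -1,"delta_pos": [0,-0.5,4],"roll": 0}

```text
time: 17.87
tcp_pos: [0.5621, 0.0487, 0.1392]
tool_rot: [0.0, 0.965, -0.263, -0.001]
contact_force: [0.2, 3.8, -1.9]
gripper_width: 0.248
grip_force: 60.0
```

>>> step_arm:
  targets:
    - {"grip": -1,"delta_pos": [0,-0.4,1],"roll": 0}
    - {"grip": -1,"delta_pos": [0,-0.4,2],"roll": 0}
    - {"grip": -1,"delta_pos": [0,-0.4,3],"roll": 0}
    - {"grip": -1,"delta_pos": [0,-0.4,3],"roll": 0}

```text
time: 18.2
tcp_pos: [0.5624, 0.0489, 0.1375]
tool_rot: [0.0, 0.965, -0.263, -0.0]
contact_force: [-4.6, 4.0, 8.2]
gripper_width: 0.251
grip_force: 60.0
```

>>> step_arm:
  targets:
    - {"grip": -1,"delta_pos": [-0.8,0,1],"roll": 0.08}
    - {"grip": -1,"delta_pos": [-0.8,0.1,1.5],"roll": 0.16}
    - {"grip": -1,"delta_pos": [-0.8,0.3,1.5],"roll": 0.24}
    - {"grip": -1,"delta_pos": [-0.9,0.5,1.5],"roll": 0.32}
    - {"grip": -1,"delta_pos": [-0.9,0.5,1.5],"roll": 0.32}

```text
time: 18.62
tcp_pos: [0.5617, 0.0494, 0.1354]
tool_rot: [-0.0, 0.91, -0.415, -0.0]
contact_force: [-2.1, 3.9, 0.4]
gripper_width: 0.247
grip_force: 60.0
```

```bash
python3 -c "
from h import *
st()"
```

```text
t 18.6167 p [0.5617 0.0494 0.1354] yaw -0.8568993567020557 z [-0.0002  0.0006 -1.    ] F [-2.1426  3.9385  0.4142] M [2.3049 1.1577 0.0818] j [ 0.4344  0.2664 -0.3729 -0.0008 -0.9315  0.28  ] w 0.24650556180361932 60.000484585762024
```

>>> step_arm:
  targets:
    - {"grip": -1,"delta_pos": [0,0,1],"roll": 0}
    - {"grip": -1,"delta_pos": [0,0,2],"roll": 0}
    - {"grip": -1,"delta_pos": [0,0,3],"roll": 0}
    - {"grip": -1,"delta_pos": [0,0,3],"roll": 0}

```text
time: 18.95
tcp_pos: [0.5616, 0.0495, 0.1323]
tool_rot: [-0.0, 0.911, -0.413, -0.0]
contact_force: [-2.5, 6.0, 0.9]
gripper_width: 0.25
grip_force: 60.0
```

>>> step_arm:
  targets:
    - {"grip": -1,"delta_pos": [-0.8,-0.3,2],"roll": 0}
    - {"grip": -1,"delta_pos": [-0.8,-0.3,4],"roll": 0}
    - {"grip": -1,"delta_pos": [-0.8,-0.3,6],"roll": 0}
    - {"grip": -1,"delta_pos": [-0.8,-0.3,8],"roll": 0}
    - {"grip": -1,"delta_pos": [-0.8,-0.3,9],"roll": 0}
    - {"grip": -1,"delta_pos": [-0.8,-0.3,9],"roll": 0}

```text
time: 19.45
tcp_pos: [0.5613, 0.05, 0.1231]
tool_rot: [0.0, 0.911, -0.413, -0.0]
contact_force: [-2.4, 5.2, -0.4]
gripper_width: 0.246
grip_force: 60.0
```

```bash
python3 -c "
from h import *
st()"
```

```text
t 19.45 p [0.5613 0.05   0.1231] yaw -0.8518595059225731 z [-0.0007  0.0002 -1.    ] F [-2.372   5.1835 -0.4144] M [2.2153 1.1435 0.0597] j [ 0.4359  0.2796 -0.3874 -0.0006 -0.9043  0.2834] w 0.24618318221506286 59.99882161617279
```

>>> step_arm:
  targets:
    - {"grip": -1,"delta_pos": [-0.5,-0.3,1],"roll": 0}
    - {"grip": -1,"delta_pos": [-0.5,-0.3,2],"roll": 0}
    - {"grip": -1,"delta_pos": [-0.5,-0.3,3],"roll": 0}
    - {"grip": -1,"delta_pos": [-0.5,-0.3,3],"roll": 0}

```text
time: 19.78
tcp_pos: [0.5615, 0.0502, 0.1222]
tool_rot: [0.0, 0.911, -0.413, 0.0]
contact_force: [-9.1, 2.7, 16.2]
gripper_width: 0.245
grip_force: 60.0
```

>>> step_arm:
  targets:
    - {"grip": -1,"delta_pos": [0,0,-2],"roll": 0}
    - {"grip": -1,"delta_pos": [0,0,-2],"roll": 0}
    - {"grip": 0,"delta_pos": [0,0,-2],"roll": 0}
    - {"grip": 0,"delta_pos": [0,0,-2],"roll": 0}
    - {"grip": 0,"delta_pos": [0,0,-2],"roll": 0}
    - {"grip": 0,"delta_pos": [0,0,-2],"roll": 0}
    - {"grip": 0,"delta_pos": [0,0,-2],"roll": 0}
    - {"grip": 0,"delta_pos": [0,0,-10],"roll": 0}
    - {"grip": 0,"delta_pos": [0,0,-30],"roll": 0}
    - {"grip": 0,"delta_pos": [0,0,-55],"roll": 0}
    - {"grip": 0,"delta_pos": [0,0,-80],"roll": 0}
    - {"grip": 0,"delta_pos": [0,0,-80],"roll": 0}
    - {"grip": 0,"delta_pos": [0,0,-80],"roll": 0}

```text
time: 20.87
tcp_pos: [0.5626, 0.0508, 0.2028]
tool_rot: [-0.001, 0.911, -0.413, 0.001]
contact_force: [-0.2, -0.2, -0.8]
gripper_width: 0.5
grip_force: 0.0
```

Run:
```python
from h import *
o,M=st(); p=o['tcp_pos']
snap('wrist','w6'); snap('scene','s6')
ax=np.array([.5612,.0503,.146]);kn=np.array([.5612,.0503,.152])+.06*np.array([np.cos(-.852),np.sin(-.852),0])
print(kn)
for f in('w6','s6'): print(proj(f,ax),proj(f,kn))
w=cv2.imread('pics/w6.png');s=cv2.imread('pics/s6.png')
cv2.imwrite('pics/c6.png',np.hstack([cv2.resize(w[60:260,150:350],(400,400)),cv2.resize(s[160:260,215:315],(400,400),interpolation=cv2.INTER_CUBIC)]))
```

```text
t 20.8667 p [0.5626 0.0508 0.2028] yaw -0.8517187956107531 z [ 0.0038  0.0014 -1.    ] F [-0.2425 -0.2276 -0.8392] M [0.0086 0.1692 0.0157] j [ 0.4366  0.2021 -0.2883  0.0003 -1.0763  0.2823] w 0.5002965805767748 0.0
[0.6007 0.0051 0.152 ]
[257.7764 208.5668] [257.9351 125.1087]
[268.1934 217.5085] [246.896  211.4406]
```

View pics/c6.png

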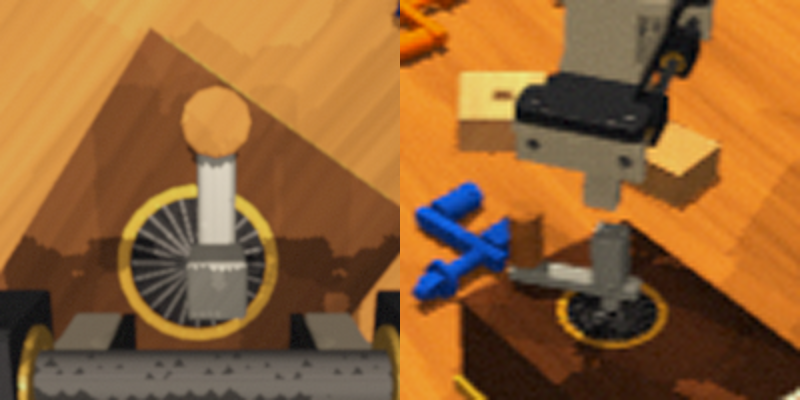

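The crank stands on its own, upright: hub at (218,281) wrist crop and (612,230) scene crop, knob at (216,120) and (527,217). Triangulate the knob.

Run:
```python
from h import *
o,M=st()
k,e=tri('w6',(258,120),'s6',(246.75,214.25)); h,e2=tri('w6',(259,200.5),'s6',(268,217.5))
K=atz('w6',(258,120),.152);H=atz('w6',(259,200.5),.146)
print(k,e,h,e2,K,H,np.linalg.norm((K-H)[:2]))
for X in(k,K): print(M.T@(X-o['tcp_pos'])*1000)
```

```text
t 20.9667 p [0.5612 0.0504 0.2005] yaw -0.8520072714408294 z [-0.0002  0.0002 -1.    ] F [ 0.7393 -0.042  -0.0142] M [-0.0305  0.187   0.0373] j [ 0.4366  0.2042 -0.291  -0.0003 -1.0757  0.2823] w 0.5052195297716638 0.0
[0.6016 0.0034 0.1416] 0.0025898385443240074 [0.5619 0.0467 0.1431] 0.004462073912835007 [0.6029 0.0026 0.152 ] [0.5646 0.0451 0.146 ] 0.05714222686577552
[61.9788  0.5298 58.82  ]
[63.3606  0.0793 48.4621]
```

>>> step_arm:
  targets:
    - {"grip": 0,"delta_pos": [20,0,0],"roll": 0.12}
    - {"grip": 0,"delta_pos": [45,0,0],"roll": 0.24}
    - {"grip": 0,"delta_pos": [61,0.3,0],"roll": 0.36}
    - {"grip": 0,"delta_pos": [61,0.3,10],"roll": 0.48}
    - {"grip": 0,"delta_pos": [61,0.3,20],"roll": 0.56}
    - {"grip": 0,"delta_pos": [61,0.3,35],"roll": 0.56}
    - {"grip": 0,"delta_pos": [61,0.3,50],"roll": 0.56}
    - {"grip": 0,"delta_pos": [61,0.3,65],"roll": 0.56}
    - {"grip": 0,"delta_pos": [61,0.3,74],"roll": 0.56}
    - {"grip": 0,"delta_pos": [61,0.3,74],"roll": 0.56}
    - {"grip": -1,"delta_pos": [61,0.3,74],"roll": 0.56}
    - {"grip": -1,"delta_pos": [61,0.3,74],"roll": 0.56}
    - {"grip": -1,"delta_pos": [61,0.3,74],"roll": 0.56}
    - {"grip": -1,"delta_pos": [61,0.3,74],"roll": 0.56}
    - {"grip": -1,"delta_pos": [61,0.3,74],"roll": 0.56}
    - {"grip": -1,"delta_pos": [61,0.3,74],"roll": 0.56}
    - {"grip": -1,"delta_pos": [61,0.3,74],"roll": 0.56}
  grip_force: 30

```text
time: 22.38
tcp_pos: [0.6021, 0.0044, 0.1273]
tool_rot: [-0.001, 0.761, -0.649, 0.001]
contact_force: [0.1, -0.1, 3.8]
gripper_width: 0.265
grip_force: 29.9
```

```bash
cat >> h.py <<'E'
AX=np.array([.5612,.0503])
def arc(M,p,n,step,R=.06,lead=0):
    v=p[:2]-AX; f0=np.arctan2(v[1],v[0]); print('phi',f0,'r',np.linalg.norm(v))
    for i in range(1,n+1):
        f=f0-step*i; q=AX+R*np.array([np.cos(f),np.sin(f)])
        d=M.T@np.r_[q-p[:2],0]*1000; print(i,np.round(d,0)[:2])
E
python3 - <<'E'
from h import *
o,M=st(); arc(M,o['tcp_pos'],18,.2)
E
```

```text
t 22.3833 p [0.6021 0.0044 0.1273] yaw -1.411580092790534 z [ 0.0015  0.0001 -1.    ] F [ 0.1396 -0.1282  3.8372] M [-0.0293  0.0912  0.009 ] j [ 0.3317  0.3313 -0.2994  0.0004 -0.9387 -0.1728] w 0.2647467483555714 29.938902854919434
phi -0.8438183649367245 r 0.06146677724896523
1 [ 4. 11.]
2 [ 7. 23.]
3 [ 8. 35.]
4 [ 7. 47.]
5 [ 3. 58.]
6 [-3. 69.]
7 [-11.  77.]
8 [-21.  85.]
9 [-32.  90.]
10 [-44.  92.]
11 [-56.  93.]
12 [-67.  91.]
13 [-79.  87.]
14 [-89.  80.]
15 [-97.  72.]
16 [-104.   62.]
17 [-109.   51.]
18 [-111.   40.]
```

>>> step_arm:
  targets:
    - {"grip": -1,"delta_pos": [2,5,0],"roll": 0}
    - {"grip": -1,"delta_pos": [4,11,0],"roll": 0}
    - {"grip": -1,"delta_pos": [6,17,0],"roll": 0}
    - {"grip": -1,"delta_pos": [7,23,0],"roll": 0}
    - {"grip": -1,"delta_pos": [8,29,0],"roll": 0}
    - {"grip": -1,"delta_pos": [8,35,0],"roll": 0}
    - {"grip": -1,"delta_pos": [8,41,0],"roll": 0}
    - {"grip": -1,"delta_pos": [7,47,0],"roll": 0}
    - {"grip": -1,"delta_pos": [5,53,0],"roll": 0}
    - {"grip": -1,"delta_pos": [3,58,0],"roll": 0}
    - {"grip": -1,"delta_pos": [0,64,0],"roll": 0}
    - {"grip": -1,"delta_pos": [-3,69,0],"roll": 0}
    - {"grip": -1,"delta_pos": [-3,69,0],"roll": 0}

```text
time: 23.47
tcp_pos: [0.5326, -0.0039, 0.1277]
tool_rot: [-0.001, 0.761, -0.649, 0.001]
contact_force: [0.7, -2.7, 8.1]
gripper_width: 0.265
grip_force: 30.0
```

Run:
```python
from h import *
o,M=st(); arc(M,o['tcp_pos'],12,.2)
```

```text
t 23.4667 p [ 0.5326 -0.0039  0.1277] yaw -1.4114192690250988 z [ 0.0021 -0.0001 -1.    ] F [ 0.6839 -2.6877  8.0705] M [-1.0079 -0.6851  0.019 ] j [ 0.3616  0.2258 -0.4515  0.001  -0.8915 -0.2029] w 0.26542748874348804 30.000903010368347
phi -2.0558383229193864 r 0.061281103336508186
1 [-9.  8.]
2 [-19.  15.]
3 [-30.  20.]
4 [-41.  23.]
5 [-53.  23.]
6 [-65.  21.]
7 [-76.  17.]
8 [-86.  10.]
9 [-95.   2.]
10 [-102.   -8.]
11 [-106.  -19.]
12 [-109.  -31.]
```

>>> step_arm:
  targets:
    - {"grip": -1,"delta_pos": [-4,4,-0.5],"roll": 0}
    - {"grip": -1,"delta_pos": [-9,8,-0.5],"roll": 0}
    - {"grip": -1,"delta_pos": [-14,12,-0.5],"roll": 0}
    - {"grip": -1,"delta_pos": [-19,15,-0.5],"roll": 0}
    - {"grip": -1,"delta_pos": [-24,18,-0.5],"roll": 0}
    - {"grip": -1,"delta_pos": [-30,20,-0.5],"roll": 0}
    - {"grip": -1,"delta_pos": [-36,22,-0.5],"roll": 0}
    - {"grip": -1,"delta_pos": [-41,23,-0.5],"roll": 0}
    - {"grip": -1,"delta_pos": [-47,23,-0.5],"roll": 0}
    - {"grip": -1,"delta_pos": [-53,23,-0.5],"roll": 0}
    - {"grip": -1,"delta_pos": [-59,22,-0.5],"roll": 0}
    - {"grip": -1,"delta_pos": [-65,21,-0.5],"roll": 0}
    - {"grip": -1,"delta_pos": [-71,19,-0.5],"roll": 0}
    - {"grip": -1,"delta_pos": [-76,17,-0.5],"roll": 0}
    - {"grip": -1,"delta_pos": [-81,14,-0.5],"roll": 0}
    - {"grip": -1,"delta_pos": [-86,10,-0.5],"roll": 0}
    - {"grip": -1,"delta_pos": [-86,10,-0.5],"roll": 0}

```text
time: 24.88
tcp_pos: [0.507, 0.0798, 0.1285]
tool_rot: [0.001, 0.761, -0.649, -0.001]
contact_force: [-15.8, 5.9, 26.9]
gripper_width: 0.265
grip_force: 30.0
```

Run:
```python
from h import *
o,M=st(); arc(M,o['tcp_pos'],12,.2)
```

```text
t 24.8833 p [0.507  0.0798 0.1285] yaw -1.411340722539387 z [-0.0034 -0.0006 -1.    ] F [-15.7796   5.9008  26.8837] M [ 1.7303  5.8458 -0.0104] j [ 0.5383  0.1979 -0.4861 -0.0016 -0.8901 -0.3778] w 0.2651574791127277 30.015401244163513
phi 2.642894758588492 r 0.06173991407624636
1 [ -8. -10.]
2 [-15. -19.]
3 [-19. -30.]
4 [-22. -42.]
5 [-22. -54.]
6 [-20. -66.]
7 [-15. -77.]
8 [ -9. -87.]
9 [ -0. -95.]
10 [  10. -102.]
11 [  21. -106.]
12 [  33. -109.]
```

>>> step_arm:
  targets:
    - {"grip": -1,"delta_pos": [0.5,1,-1],"roll": 0}
    - {"grip": -1,"delta_pos": [0.5,1,-1.7],"roll": 0}
    - {"grip": -1,"delta_pos": [0.5,1,-1.7],"roll": 0}

```text
time: 25.13
tcp_pos: [0.5065, 0.0787, 0.1288]
tool_rot: [0.001, 0.761, -0.649, -0.001]
contact_force: [-7.2, 2.5, 10.7]
gripper_width: 0.269
grip_force: 30.0
```

Run:
```python
from h import *
o,M=st(); arc(M,o['tcp_pos'],13,.2,R=.0613)
```

```text
t 25.1333 p [0.5065 0.0787 0.1288] yaw -1.4120007621966533 z [-0.0025 -0.0002 -1.    ] F [-7.2304  2.4535 10.7138] M [0.9777 2.1831 0.0078] j [ 0.5369  0.1959 -0.4878 -0.0014 -0.8893 -0.3772] w 0.2692213864222588 29.998590052127838
phi 2.6622430256285714 r 0.06165197307472556
1 [-9. -9.]
2 [-16. -18.]
3 [-21. -30.]
4 [-24. -41.]
5 [-24. -54.]
6 [-22. -66.]
7 [-18. -77.]
8 [-11. -87.]
9 [ -3. -96.]
10 [   7. -103.]
11 [  18. -108.]
12 [  30. -110.]
13 [  43. -111.]
```

>>> step_arm:
  targets:
    - {"grip": -1,"delta_pos": [-5,-3.5,-0.3],"roll": 0}
    - {"grip": -1,"delta_pos": [-9,-8,-0.3],"roll": 0}
    - {"grip": -1,"delta_pos": [-13,-13,-0.3],"roll": 0}
    - {"grip": -1,"delta_pos": [-16,-18,-0.3],"roll": 0}
    - {"grip": -1,"delta_pos": [-19,-24,-0.3],"roll": 0}
    - {"grip": -1,"delta_pos": [-21,-30,-0.3],"roll": 0}
    - {"grip": -1,"delta_pos": [-23,-36,-0.3],"roll": 0}
    - {"grip": -1,"delta_pos": [-24,-41,-0.3],"roll": 0}
    - {"grip": -1,"delta_pos": [-24.5,-48,-0.3],"roll": 0}
    - {"grip": -1,"delta_pos": [-24,-54,-0.3],"roll": 0}
    - {"grip": -1,"delta_pos": [-24,-54,-0.3],"roll": 0}

```text
time: 26.05
tcp_pos: [0.5577, 0.1119, 0.129]
tool_rot: [0.0, 0.761, -0.649, -0.001]
contact_force: [-2.2, 4.9, 7.4]
gripper_width: 0.266
grip_force: 30.0
```

Run:
```python
from h import *
o,M=st(); arc(M,o['tcp_pos'],9,.1,R=.0613)
```

```text
t 26.05 p [0.5577 0.1119 0.129 ] yaw -1.4115944751181295 z [-0.0011  0.0003 -1.    ] F [-2.1625  4.9288  7.3857] M [1.3201 1.2317 0.0524] j [ 0.5413  0.2813 -0.3687 -0.0011 -0.9216 -0.3814] w 0.2659857645382648 29.996550679206848
phi 1.626944580797248 r 0.061674943963959276
1 [ 1. -6.]
2 [  3. -12.]
3 [  5. -18.]
4 [  8. -23.]
5 [ 11. -28.]
6 [ 15. -33.]
7 [ 19. -38.]
8 [ 23. -42.]
9 [ 28. -45.]
```

>>> step_arm:
  targets:
    - {"grip": -1,"delta_pos": [1,-6,0],"roll": 0}
    - {"grip": -1,"delta_pos": [3,-12,0],"roll": 0}
    - {"grip": -1,"delta_pos": [5,-18,0],"roll": 0}
    - {"grip": -1,"delta_pos": [8,-23,0],"roll": 0}
    - {"grip": -1,"delta_pos": [8,-23,0],"roll": 0}

```text
time: 26.47
tcp_pos: [0.5822, 0.1076, 0.1292]
tool_rot: [-0.0, 0.761, -0.649, -0.0]
contact_force: [-0.2, 4.7, 7.2]
gripper_width: 0.267
grip_force: 30.0
```

Run:
```python
from h import *
o,M=st(); arc(M,o['tcp_pos'],9,.1,R=.0613)
```

```text
t 26.4667 p [0.5822 0.1076 0.1292] yaw -1.4116689242774365 z [-0.0001  0.0008 -1.    ] F [-0.1839  4.7381  7.2012] M [ 1.3961  0.5703 -0.0188] j [ 0.5122  0.3152 -0.3182 -0.001  -0.937  -0.3525] w 0.2673636310007312 29.996109008789062
phi 1.2200684200180338 r 0.06102983642670267
1 [ 3. -5.]
2 [  7. -10.]
3 [ 11. -15.]
4 [ 16. -19.]
5 [ 21. -22.]
6 [ 26. -25.]
7 [ 32. -28.]
8 [ 37. -29.]
9 [ 43. -31.]
```

>>> step_arm:
  targets:
    - {"grip": -1,"delta_pos": [3,-5,0],"roll": 0}
    - {"grip": -1,"delta_pos": [7,-10,0],"roll": 0}
    - {"grip": -1,"delta_pos": [11,-15,0],"roll": 0}
    - {"grip": -1,"delta_pos": [16,-19,0],"roll": 0}
    - {"grip": -1,"delta_pos": [16,-19,0],"roll": 0}

```text
time: 26.88
tcp_pos: [0.6014, 0.0961, 0.1293]
tool_rot: [-0.0, 0.761, -0.649, -0.002]
contact_force: [-9.3, 13.5, 14.5]
gripper_width: 0.267
grip_force: 30.3
```

Run:
```python
from h import *
o,M=st(); arc(M,o['tcp_pos'],6,.1,R=.0613)
```

```text
t 26.8833 p [0.6014 0.0961 0.1293] yaw -1.4119631634315932 z [-0.003   0.0028 -1.    ] F [-9.2704 13.4618 14.5111] M [4.6604 4.6783 0.0647] j [ 0.4764  0.3419 -0.2759 -0.0047 -0.9544 -0.3148] w 0.26713468198096196 30.253788828849792
phi 0.850178763897263 r 0.060989311102471
1 [ 5. -4.]
2 [10. -7.]
3 [ 16. -10.]
4 [ 21. -12.]
5 [ 27. -13.]
6 [ 33. -14.]
```

>>> step_arm:
  targets:
    - {"grip": -1,"delta_pos": [1.5,-1,0],"roll": 0}
    - {"grip": -1,"delta_pos": [2,-1.5,0],"roll": 0}
    - {"grip": -1,"delta_pos": [2,-1.5,0],"roll": 0}

```text
time: 27.13
tcp_pos: [0.6023, 0.0952, 0.1293]
tool_rot: [-0.0, 0.761, -0.649, -0.002]
contact_force: [-11.7, 16.9, 14.6]
gripper_width: 0.272
grip_force: 30.3
```

Run:
```python
from h import *
o,M=st(); arc(M,o['tcp_pos'],1,.1)
snap('scene','s7')
a=cv2.imread('pics/s0.png');b=cv2.imread('pics/s7.png')
c=lambda i:cv2.resize(i[200:345,230:390],(400,362),interpolation=cv2.INTER_CUBIC)
cv2.imwrite('pics/c7.png',np.hstack([c(a),c(b)]))
```

```text
t 27.1333 p [0.6023 0.0952 0.1293] yaw -1.4116159088903704 z [-0.0035  0.0034 -1.    ] F [-11.7342  16.8509  14.6222] M [5.8798 5.659  0.0297] j [ 0.4738  0.3431 -0.2735 -0.0057 -0.9558 -0.3114] w 0.2717337074894317 30.324490070343018
phi 0.8297518117347457 r 0.060912066421407625
1 [ 5. -3.]
```

View pics/c7.png

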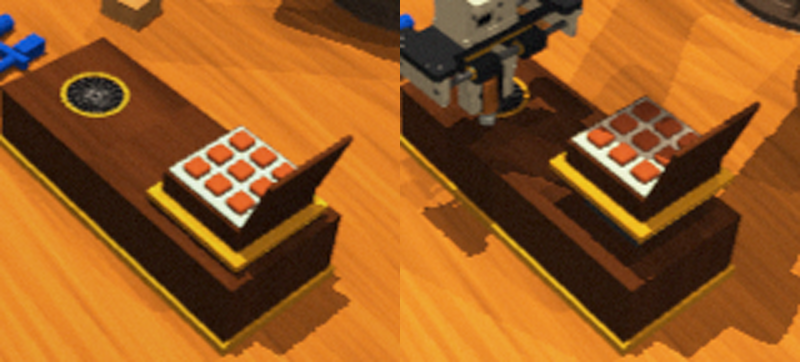

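>>> step_arm:
  targets:
    - {"grip": -1,"delta_pos": [1,-0.8,0],"roll": 0}
    - {"grip": -1,"delta_pos": [1.5,-1.3,0],"roll": 0}
    - {"grip": -1,"delta_pos": [1.5,-1.3,0],"roll": 0}

```text
time: 27.43
tcp_pos: [0.6034, 0.0943, 0.1293]
tool_rot: [-0.0, 0.761, -0.649, -0.003]
contact_force: [-14.2, 18.2, 16.4]
gripper_width: 0.269
grip_force: 30.4
```

Run:
```python
from h import *
o,M=st(); arc(M,o['tcp_pos'],1,.1)
X=lambda u,v,z:atz('s0',(230+u/2.5,200+v/2.5),z)
for (a,b) in (((150,190),(152,158)),((240,268),(237,240))):
  for z in(.087,.095):
    A=X(*a,z)
    for h in(.036,.041,.045): print(z,h,(proj('s7',A+[0,0,h])-[230,200])*2.5,b)
```

```text
t 27.4333 p [0.6034 0.0943 0.1293] yaw -1.4113259473208715 z [-0.0041  0.0036 -1.    ] F [-14.2189  18.1881  16.4294] M [6.5065 6.2589 0.0586] j [ 0.4712  0.3449 -0.2707 -0.0063 -0.9573 -0.3082] w 0.26939928717528433 30.38436770439148
phi 0.8061128961440536 r 0.060999449399749515
1 [ 6. -3.]
0.087 0.036 [152.2687 163.184 ] (152, 158)
0.087 0.041 [152.591  159.3742] (152, 158)
0.087 0.045 [152.8502 156.311 ] (152, 158)
0.095 0.036 [152.2937 162.8882] (152, 158)
0.095 0.041 [152.6197 159.0355] (152, 158)
0.095 0.045 [152.8818 155.9376] (152, 158)
0.087 0.036 [244.4193 240.6108] (237, 240)
0.087 0.041 [245.0483 236.7121] (237, 240)
0.087 0.045 [245.5543 233.5762] (237, 240)
0.095 0.036 [244.4681 240.3082] (237, 240)
0.095 0.041 [245.1043 236.3655] (237, 240)
0.095 0.045 [245.616  233.1938] (237, 240)
```

>>> step_arm:
  targets:
    - {"grip": -1,"delta_pos": [1.5,-1.3,0],"roll": 0}
    - {"grip": -1,"delta_pos": [3,-2.4,0],"roll": 0}
    - {"grip": -1,"delta_pos": [3,-2.4,0],"roll": 0}
    - {"grip": -1,"delta_pos": [3,-2.4,0],"roll": 0}

```text
time: 27.77
tcp_pos: [0.6062, 0.0916, 0.1293]
tool_rot: [0.0, 0.761, -0.649, -0.003]
contact_force: [-13.5, 16.6, 16.6]
gripper_width: 0.271
grip_force: 30.5
```

Run:
```python
from h import *
o,M=st(); arc(M,o['tcp_pos'],1,.1)
a=cv2.imread('pics/s7.png').astype(int);snap('scene','s8');b=cv2.imread('pics/s8.png').astype(int)
c=lambda i:i[250:345,290:390]
print('platform pixel change',np.abs(c(a)-c(b)).mean(), np.abs(c(cv2.imread('pics/s6.png').astype(int))-c(cv2.imread('pics/scene5.png').astype(int))).mean())
g=[cv2.cvtColor(c(i).astype(np.uint8),6).astype(np.float32) for i in(a,b)]
print(cv2.phaseCorrelate(*[x[0:60,10:70].copy() for x in g]))
```

```text
t 27.7667 p [0.6062 0.0916 0.1293] yaw -1.411277711175942 z [-0.0041  0.0034 -1.    ] F [-13.5337  16.6164  16.5966] M [6.221  6.1224 0.0136] j [ 0.4651  0.3484 -0.2653 -0.006  -0.9592 -0.3021] w 0.27062478133127177 30.453549027442932
phi 0.7425147025619734 r 0.06113126547038628
1 [ 6. -2.]
platform pixel change 3.624982456140351 3.7136842105263157
((-0.05273621645305937, 0.0012808380176565493), 0.9945779503716363)
```

Between pushes the platform image did not move (0.00 px vertically) while the resistance held at about 22 N, and the pads are now slipping on the knob. So the platform is at its upper stop. Ease off, release, retreat.

>>> step_arm:
  targets:
    - {"grip": -1,"delta_pos": [-2,1.5,-0.5],"roll": 0}
    - {"grip": -1,"delta_pos": [-3.5,2.8,-0.7],"roll": 0}
    - {"grip": -1,"delta_pos": [-3.5,2.8,-0.7],"roll": 0}

```text
time: 28.07
tcp_pos: [0.6036, 0.0934, 0.1297]
tool_rot: [0.0, 0.761, -0.649, -0.002]
contact_force: [-8.8, 10.1, 10.7]
gripper_width: 0.268
grip_force: 30.1
```

>>> step_arm:
  targets:
    - {"grip": 0,"delta_pos": [0,0,0],"roll": 0}
    - {"grip": 0,"delta_pos": [0,0,0],"roll": 0}
    - {"grip": 0,"delta_pos": [0,0,0],"roll": 0}
    - {"grip": 0,"delta_pos": [0,0,0],"roll": 0}
    - {"grip": 0,"delta_pos": [0,0,0],"roll": 0}
    - {"grip": 0,"delta_pos": [0,0,-12],"roll": 0}
    - {"grip": 0,"delta_pos": [0,0,-35],"roll": 0}
    - {"grip": 0,"delta_pos": [0,0,-65],"roll": 0}
    - {"grip": 0,"delta_pos": [0,0,-95],"roll": 0}
    - {"grip": 0,"delta_pos": [0,0,-100],"roll": 0}
    - {"grip": 0,"delta_pos": [0,0,-100],"roll": 0}

```text
time: 28.98
tcp_pos: [0.6075, 0.0919, 0.2326]
tool_rot: [-0.002, 0.761, -0.649, 0.001]
contact_force: [0.1, -0.7, -1.0]
gripper_width: 0.499
grip_force: 0.0
```

Run:
```python
from h import *
st();snap('scene','s9')
b,c=[cv2.imread(f'pics/{n}.png') for n in('s7','s9')]
g=[cv2.cvtColor(i,6).astype(np.float32)[265:320,300:360].copy() for i in(b,c)]
print(cv2.phaseCorrelate(*g))
cv2.imwrite('pics/c9.png',cv2.resize(c[150:345,130:390],(800,600),interpolation=cv2.INTER_CUBIC))
```

```text
t 28.9833 p [0.6075 0.0919 0.2326] yaw -1.4119216070672236 z [ 0.0047  0.0018 -1.    ] F [ 0.1252 -0.7429 -1.0009] M [ 0.0646  0.167  -0.0278] j [ 0.468   0.2602 -0.14    0.0006 -1.1656 -0.3093] w 0.49947057109080817 0.0
((0.010799315678724497, -0.043618479865017434), 0.9800020943747626)
```

View pics/c9.png

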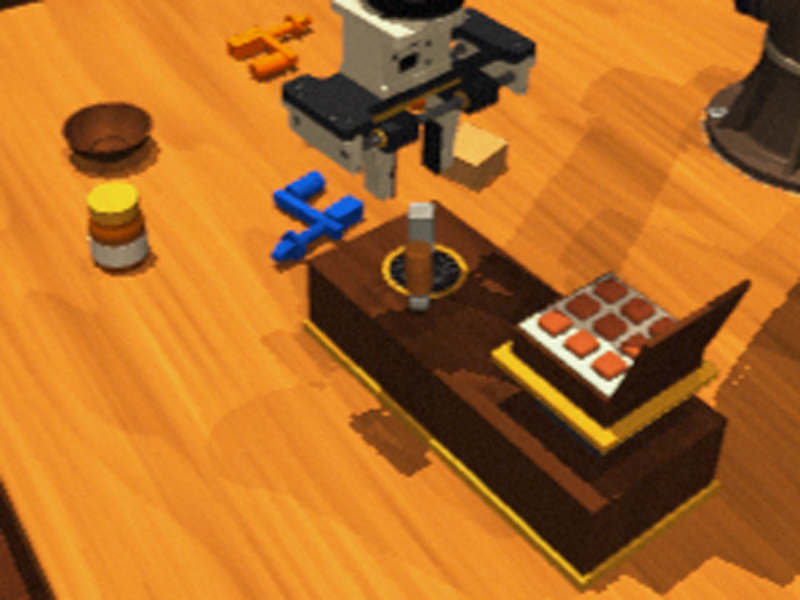

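The crank stands seated at (420,255) and the platform is up at (610,370). The bowl, jar and gift box are untouched and the gripper is clear.

```bash
python3 -c "
from h import *
print(ctrl.hand_in())"
```

```text
the job is handed in; nothing more can be done
None
```

I seated the crank fully in the eye and let it stand on its own, wound the platform up to its stop, and handed the job in at about 29 s with the gift box, jar and bowl undisturbed.

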